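# Clamp a lock case in the bench fixture with its pull-and-turn clamp

## Task

Lay the lock case, which stands on its long edge on the bench, down flat and set it fully home in the nest of the bench fixture, either face up and either way round. Then pull the clamp's black knob up against its spring, swing it round until its steel arm lies over the lock case, and let it snap down into the notch there. Leave the other things on the bench where they are.

Things in the scene. Friction and masses are not known exactly. Their poses are not given: they have to be found in the camera images.
- lock_center (a point): Centre of the steel lock case: a box 28 mm thick (own x), 100 long (y), 60 wide (z), 0.45 kg; a brass bolt juts 10 mm from its +y end; both big faces look alike. It stands on a long 28 mm wide edge (z up, centre 30 mm up). To lie flat (x vertical, centre 14 mm up) it is taken over its thickness, laid down, then taken over its width. Leaned over 25 degrees it topples by itself.
- nest (a point): Centre of the nest's floor, on the bolted-down dark base plate, 12 mm above the bench; x across, y along, z up. Four aluminium corner stops 9 mm high, 6 mm thick bound a 66 (x) by 106 mm (y) pocket: 3 mm play all round. Gaps between the stops: 36 mm at both ends (for the bolt), 62 mm on the long sides (for fingers). The lock case's length lies along y. The clamp's upright axis is at (0, -92) mm.
- knob_grip (a point): Centre of the clamp's black bar knob, on the clamp's upright axis, 75 mm above the bench when down. The bar is 50 mm long (own x), 14 mm wide (y), 24 mm high (z up): pinch it over its width from above. Under it a 20 mm round shaft, then the swing arm, fixed to it; below, a steel crown 54 mm across, top 38 mm above the bench, with two notches for the knob's cross pin.
- clamp_tip (a point): Centre of the steel swing arm's free end, 64 mm out from the clamp's axis along the knob's x (the arm is 16 mm wide and 10 mm thick, underside 38.5 mm and top 48.5 mm above the bench when the knob is down). It turns and rises with the knob.
- knob_pull (a joint): How far the knob is pulled up, m: 0 down, 0.016 at its stop. A spring presses it down with 6.5 N at 0 and 10 N at 0.015, plus 2 N of weight. Its pin is clear of the notches from 0.0115 up; let go between notches it stays up, riding on the crown. Down on the lock case it rests at about 0.0015, pressing on the case.
- knob_turn (a joint): Turn of the knob, rad, counter-clockwise from above. It starts in the notch at 0, the arm swung aside on the nest's +x side. The other notch is at 1.309 (75 degrees), where the arm points along the nest's y, over the end of the lock case. Each notch has about 0.08 play either way; stops at -0.10 and 1.41. With the knob down it cannot leave its notch.
- padlock: Bystander: brass padlock 45 x 42 x 20 mm with a steel shackle, lying flat; origin under its body.
- cylinder_lock: Bystander: aluminium lock cylinder, 62 mm long, 17 mm high, lying; origin under its middle.
- screwdriver: Bystander: screwdriver 200 mm long, lying along its x.
- caliper: Bystander: vernier caliper 230 mm long, 12 mm high, lying along its x.
- parts_tray: Bystander: divided grey parts tray 140 x 190 x 35 mm; origin under its middle.
Mind the look-alikes: they are no part of the job. Leave any green or turquoise look-alike of the part that bears nest alone.

How it is judged:
By the outcome, as a careful person would: the job done as asked, in the order asked, and still so for the second after the job is handed in, with the robot touching nothing.
It also fails if it takes over 67 s, if anything falls off the work surface, if the arm or the gripper's body presses on something with over 40 N, if the wrist force passes 120 N, or if a joint passes its speed limit or range.

## Robot

A 6-joint arm with a two-finger parallel gripper is mounted at the origin on the work surface. World frame = base frame: x ahead of the robot, y to its left, z up, the work surface at z = 0. Lengths are in m, angles in degrees, forces in N, time in s.
With the tool pointing down it reaches from about 0.3 to 0.75 m from the base axis. Payload 8.5 kg.
Tool frame: the origin (TCP) lies between the finger pads; the fingertips stand 14 mm ahead of it and the grasp point (between the pads) lies 5 mm behind it; x points along the fingers, z is the direction in which the jaws open and shut, and the axes are right-handed (so a half turn about x gives the same grasp; the last joint's range is limited). The gripper opens to 85 mm and grips with 20 to 120 N. Pads are 22 mm wide; open, the fingers measure 114 mm over their backs; the gripper's body (76 mm by 85 mm) begins 54 mm behind the grasp point. The pads swing forward as they close: fully open they stand 13 mm farther back than shut.
Start: joints at [-77.71, 21.807, 74.336, -0, 83.858, -12.336], TCP at [0.229, -0.5, 0.245] pointing down, gripper open.
Joint ranges: [-178.18, 178.18], [-50.72, 133.34], [12.68, 142.11], [-81.47, 261.47], [9.98, 163.14], [-165.26, 165.26]. Speed limits (degrees/s): [136.94, 136.94, 180, 180, 180, 180].

## Interface

Orientations are given as a 3x3 rotation matrix whose columns are the frame's x, y, z axes.
In Python, from rig import env gives the robot as it stands.
- The arm moves only by the shell command python3 -m jog 'ROWS' [FORCE]. ROWS is JSON, a list of rows, each a list of 5 numbers: the opening, from -1 (shut) to 1 (fully open), so that 0 is half open, then the shift along the tool's x, y, z in m, then the turn about the tool's x in rad. In form: [[claw, dx, dy, dz, yaw], ...]. A call has 1 to 20 rows; each row is the pose to reach, as a shift and turn from the pose commanded when the call began, along the tool's axes at that moment; what a row does not reach only later rows make up. A row lasts 1/10 s, in which the tool goes at most 50 mm and 8.59 degrees, less where a joint would pass 70% of its speed; a pose out of reach is approached as far as the arm can. A call with a gripper value outside its range is refused whole. The fingers move at their own pace and stop on an object; FORCE is the grip in N (left out, the last holds). Time passes only in rows, so rows that repeat a pose let the fingers close. It gives the time, the measured TCP pose, the force and the opening at its end, in the units of the state.
- env.observe(): the state, without advancing time (a new reading comes with each control period).
- env.get_image(name): name is "scene" or "side" or "wrist"; returns the picture (384x512x3 uint8, red, green, blue); there is no depth.
- env.camera_model(name): a dict with "fx", "fy", "cx", "cy" (pixels), "origin" and "orientation" of the camera in the world. Camera axes: x right, y up, looking along -z (the intrinsics and any distortion apply to the point x, -y, -z); pixel columns grow to the right and rows downward; lengths in m; the calibration is good to about 2 mm. A picture is of the moment at which its call begins: read the wrist's pose just before it. camera_model takes no time and is no camera call; for the wrist camera it gives the pose at the moment of the call.
- env.close_job(): hands the job in, once; it reports no verdict.
The state is a dict: "time_s": time; "q": joint angles; "qvel": joint speeds; "joint_efforts": joint torques, N m; "position": TCP position; "tool_rot": TCP orientation; "ft_force": force on the tool from outside, world axes, zero at the start; "wrist_torque": the same for the moment, N m; "grip_width": finger opening in m.
Only numpy, scipy, OpenCV 4.12 (cv2) and the standard library are available. Lean on these libraries where they do the work, as an engineer would, in place of code of your own. Each camera call takes 0.05 s, during which the arm holds its last target.

## Working session

There is one attempt and no reset: what is moved stays moved. The work goes in short steps, Python scripts to look and compute and a shell command to move; the robot and the scene stay as the last step left them, time stands still between calls to the robot, and variables do not carry over. Pictures are saved under pics/ and viewed, and the job is handed in when it is done.

```bash
ls; mkdir -p pics
python3 - <<'E'
from rig import env
import cv2
o=env.observe()
for k,v in o.items(): print(k,v)
for n in ["scene","side","wrist"]:
    m=env.camera_model(n); print(n,m)
    cv2.imwrite(f"pics/{n}0.png",env.get_image(n)[:,:,::-1])
E
```

```text
pics
time_s 0.0
q [-7.77105771e+01  2.18394671e+01  7.43853691e+01 -1.96623720e-03
  8.38571384e+01 -1.23358364e+01]
qvel [ 0.13296891  0.01151465 -0.04548428  0.10640812 -0.03723764 -0.01081049]
joint_efforts [ 1.44205274e-03 -4.48461127e+01 -2.31281215e+01 -1.43875764e-04
  4.73512613e-03  6.85995175e-06]
position [ 0.2291041  -0.49970614  0.24472241]
tool_rot [[-3.37868774e-04  9.09051006e-01  4.16684719e-01]
 [ 1.39067974e-03  4.16684767e-01 -9.09049983e-01]
 [-9.99998976e-01  2.72335392e-04 -1.40498358e-03]]
ft_force [-0.28736767  0.23137885 -0.25848333]
wrist_torque [ 0.02181393  0.02190181 -0.00400989]
grip_width 0.0853169995159896
scene {'fx': 475.7451241600477, 'fy': 475.7451241600477, 'cx': 259.8293459387304, 'cy': 199.6344055398174, 'origin': array([0.93680682, 0.67268068, 1.20754157]), 'orientation': array([[-0.8785367 , -0.40382699,  0.25514119],
       [ 0.47745053, -0.72600009,  0.49493925],
       [-0.0146373 ,  0.55663959,  0.83062513]])}
side {'fx': 440.14201170730655, 'fy': 440.14201170730655, 'cx': 253.3030832338177, 'cy': 192.19477044026883, 'origin': array([0.50360158, 0.76665301, 1.01670098]), 'orientation': array([[-0.99429139,  0.09135215, -0.05513098],
       [-0.1054628 , -0.76299953,  0.63773766],
       [ 0.0161938 ,  0.63991133,  0.76827811]])}
wrist {'fx': 318.7285358658607, 'fy': 318.7285358658607, 'cx': 256.82156947838325, 'cy': 193.75426724012257, 'origin': array([ 0.30508383, -0.46585708,  0.37290549]), 'orientation': array([[ 0.4163562 ,  0.85970642,  0.29589251],
       [-0.90919529,  0.39489809,  0.13198265],
       [-0.00338105, -0.32397588,  0.9460593 ]])}
```

View pics/scene0.png

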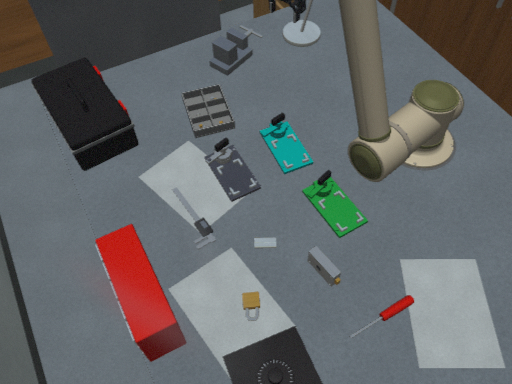

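View pics/side0.png

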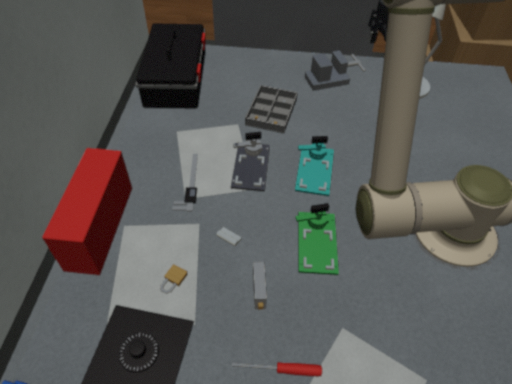

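View pics/wrist0.png

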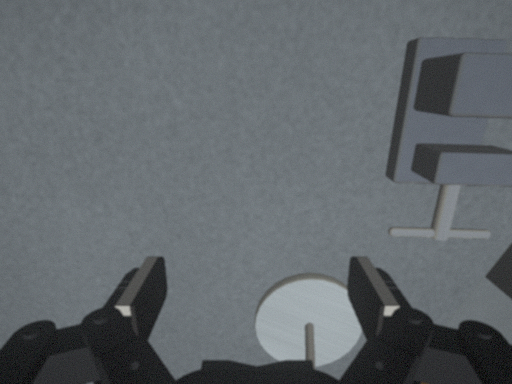

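The scene picture shows the dark fixture at about (232,170), with the turquoise and green ones as look-alikes. The lock case is at about (323,265). The side picture shows the same two at (252,165) and (260,285). I'll enlarge both.

```bash
cat > h.py <<'E'
import numpy as np, cv2
from rig import env
def ray(n,u,v,m=None):
    m=m or env.camera_model(n)
    d=np.array([(u-m['cx'])/m['fx'],-(v-m['cy'])/m['fy'],-1.])
    d=m['orientation']@d
    return np.array(m['origin']),d/np.linalg.norm(d)
def onz(n,u,v,z,m=None):
    o,d=ray(n,u,v,m); return o+d*(z-o[2])/d[2]
def tri(rs):
    A=np.zeros((3,3));b=np.zeros(3)
    for o,d in rs:
        P=np.eye(3)-np.outer(d,d);A+=P;b+=P@o
    p=np.linalg.solve(A,b)
    return p,[np.linalg.norm((np.eye(3)-np.outer(d,d))@(p-o)) for o,d in rs]
def proj(n,p,m=None):
    m=m or env.camera_model(n)
    c=m['orientation'].T@(np.array(p)-m['origin'])
    return np.array([m['cx']+m['fx']*c[0]/-c[2], m['cy']-m['fy']*c[1]/-c[2]])
def crop(img,u0,v0,w,h,s,fn):
    cv2.imwrite(fn,cv2.resize(img[v0:v0+h,u0:u0+w],None,fx=s,fy=s,interpolation=cv2.INTER_CUBIC))
E
python3 - <<'E'
from h import *
s=cv2.imread('pics/scene0.png');d=cv2.imread('pics/side0.png')
a=[s[135:205,195:265],s[235:305,290:360],d[120:190,217:287],d[250:320,225:295]]
a=[cv2.resize(x,(300,300),interpolation=cv2.INTER_CUBIC) for x in a]
cv2.imwrite('pics/c0.png',np.vstack([np.hstack(a[:2]),np.hstack(a[2:])]))
E
```

```text
(no output)
```

View pics/c0.png

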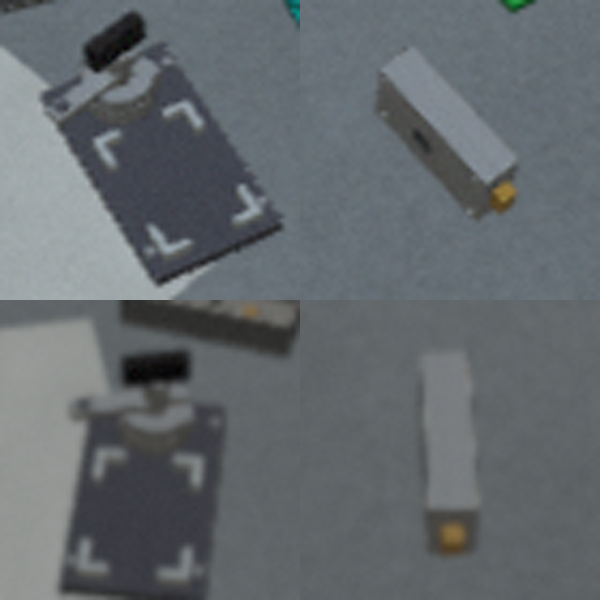

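Run:
```python
from h import *
k=70/300
def S(off,pan,p): return (off[0]+(p[0]-pan[0])*k-.5+.5*k, off[1]+(p[1]-pan[1])*k-.5+.5*k)
L=[((378,72),(422,355)),((413,47),(466,351)),((519,165),(479,505)),((483,203),(430,508))]
N=[((95,140),(95,453)),((190,102),(202,455)),((263,208),(192,573)),((152,250),(80,573))]
K=[((85,48),(124,362)),((140,18),(188,358))]
for nm,Q,o1,p1,o2,p2 in [("lock",L,(290,235),(300,0),(225,250),(300,300)),("nest",N,(195,135),(0,0),(217,120),(0,300)),("knob",K,(195,135),(0,0),(217,120),(0,300))]:
    P=[]
    for a,b in Q:
        p,e=tri([ray('scene',*S(o1,p1,a)),ray('side',*S(o2,p2,b))]); P.append(p); print(nm,p.round(4),np.round(e,4))
    print(np.mean(P,0))
    z={'lock':.06,'nest':.021,'knob':.087}[nm]
    A=[onz('scene',*S(o1,p1,a),z) for a,b in Q];B=[onz('side',*S(o2,p2,b),z) for a,b in Q]
    print(np.round(A,4),np.round(B,4),np.mean(A,0),np.mean(B,0))
```

```text
lock [0.5492 0.197  0.0544] [0.0006 0.0006]
lock [0.5236 0.1965 0.0633] [0.0004 0.0004]
lock [0.5085 0.2937 0.0609] [0.0028 0.0028]
lock [0.5367 0.2979 0.0522] [0.0063 0.0063]
[0.52950463 0.24626918 0.05771481]
[[0.5514 0.1999 0.06  ]
 [0.5226 0.1955 0.06  ]
 [0.5096 0.2961 0.06  ]
 [0.5427 0.3065 0.06  ]] [[0.5487 0.1996 0.06  ]
 [0.5235 0.194  0.06  ]
 [0.5075 0.2904 0.06  ]
 [0.5341 0.2952 0.06  ]] [0.53159499 0.24950081 0.06      ] [0.5284489  0.24480946 0.06      ]
nest [ 0.6351 -0.2008  0.028 ] [0.0018 0.0018]
nest [ 0.558  -0.1983  0.0337] [0.0017 0.0017]
nest [ 0.5547 -0.0913  0.0264] [0.001 0.001]
nest [ 0.6347 -0.1133 -0.0047] [0.0028 0.0028]
[ 0.59561873 -0.15093092  0.02085135]
[[ 0.6323 -0.2081  0.021 ]
 [ 0.555  -0.2058  0.021 ]
 [ 0.5535 -0.0937  0.021 ]
 [ 0.6396 -0.0997  0.021 ]] [[ 0.6367 -0.2054  0.021 ]
 [ 0.558  -0.2129  0.021 ]
 [ 0.5546 -0.0972  0.021 ]
 [ 0.6322 -0.0878  0.021 ]] [ 0.59509921 -0.15182051  0.021     ] [ 0.59538126 -0.15082086  0.021     ]
knob [ 0.6189 -0.2399  0.0831] [0.0009 0.0009]
knob [ 0.5731 -0.242   0.0892] [0.0001 0.0001]
[ 0.59601845 -0.24095833  0.08614871]
[[ 0.6194 -0.2378  0.087 ]
 [ 0.5724 -0.2439  0.087 ]] [[ 0.6187 -0.2345  0.087 ]
 [ 0.5733 -0.2443  0.087 ]] [ 0.5959163 -0.2408477  0.087    ] [ 0.59602779 -0.23939432  0.087     ]
```

```bash
python3 -m jog '[[1,0,0.48,-0.166,-1.14],[1,0,0.48,-0.166,-1.14],[1,0,0.48,-0.166,-1.14],[1,0,0.48,-0.166,-1.14],[1,0,0.48,-0.166,-1.14],[1,0,0.48,-0.166,-1.14],[1,0,0.48,-0.166,-1.14],[1,0,0.48,-0.166,-1.14],[1,0,0.48,-0.166,-1.14],[1,0,0.48,-0.166,-1.14],[1,0,0.48,-0.166,-1.14],[1,0,0.48,-0.166,-1.14],[1,0,0.48,-0.166,-1.14],[1,0,0.48,-0.166,-1.14]]' 40
python3 - <<'E'
from h import *
import pickle
o=env.observe(); m=env.camera_model('wrist'); pickle.dump(m,open('m1.pkl','wb'))
i=env.get_image('wrist')[:,:,::-1]; cv2.imwrite('pics/w1.png',i)
cv2.imwrite('pics/w1b.png',cv2.resize(i,(800,600),interpolation=cv2.INTER_CUBIC))
print(o['time_s'],o['position'],o['tool_rot'],o['q'])
E
```

```text
time_s: 1.55
position: [0.5955, -0.1503, 0.2454]
tool_rot: [[-0.0, 0.003, 1.0], [-0.0, 1.0, -0.003], [-1.0, -0.0, -0.0]]
ft_force: [0.3, 0.5, 0.4]
grip_width: 0.0855
1.55 [ 0.5955244  -0.15029011  0.24542153] [[-2.87198694e-04  2.85904098e-03  9.99995872e-01]
 [-9.54532750e-05  9.99995908e-01 -2.85906850e-03]
 [-9.99999954e-01 -9.62740017e-05 -2.86924615e-04]] [-2.51880064e+01  2.83956146e+01  6.33531340e+01 -1.19577369e-02
  8.82638145e+01 -2.50238308e+01]
```

View pics/w1b.png

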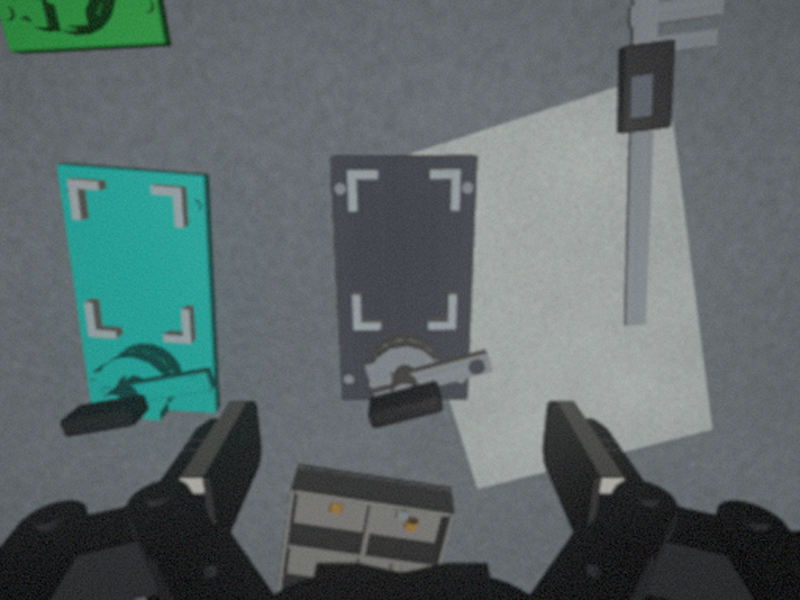

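The wrist picture shows the dark nest's stops at about (347,170), (462,168), (353,330) and (457,330). The knob is at (405,403), and the arm points right to (490,360). I'll enlarge it to measure.

Run:
```python
from h import *
i=cv2.imread('pics/w1.png'); crop(i,200,90,130,100,6,'pics/w1c.png'); crop(i,200,180,130,100,6,'pics/w1d.png')
```

```text
(no output)
```

View pics/w1c.png

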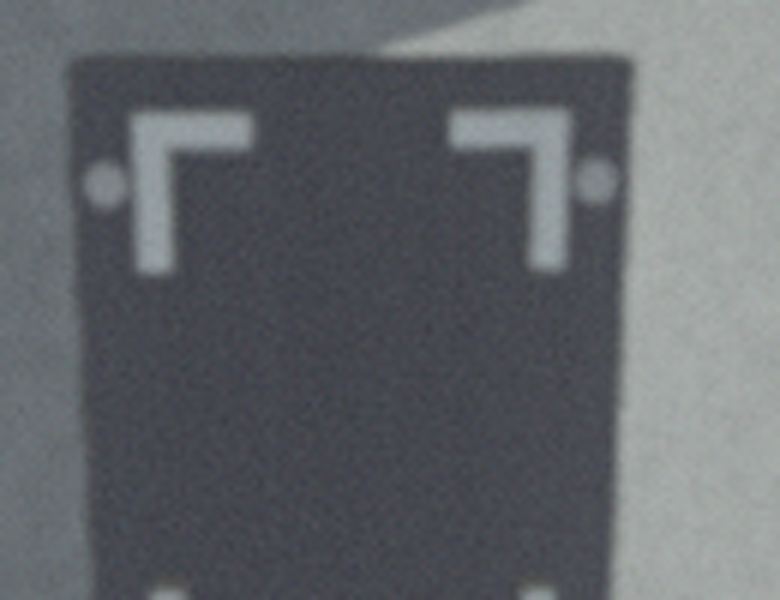

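View pics/w1d.png

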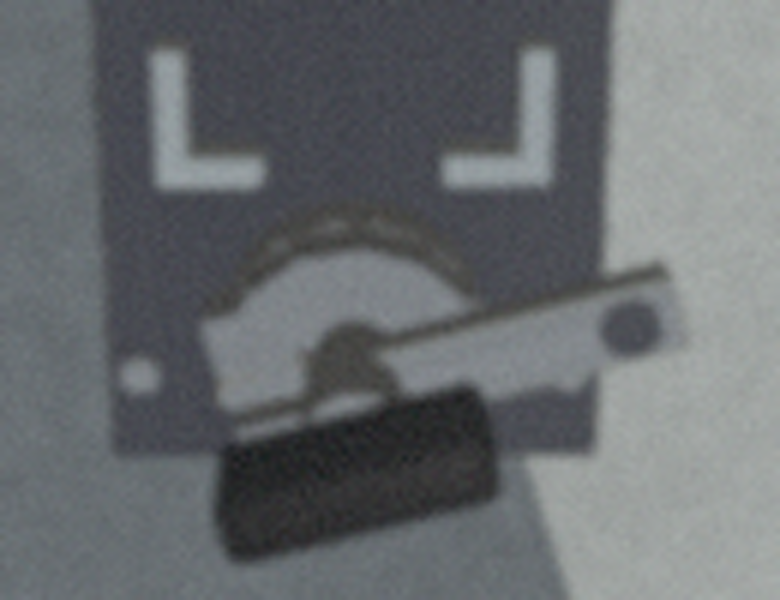

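Run:
```python
from h import *
import pickle
m=pickle.load(open('m1.pkl','rb'))
f=lambda p,oy:(200+p[0]/6-.5+1/12,oy+p[1]/6-.5+1/12)
I=[f((171,152),90),f((530,150),90),f((522,154),180),f((187,154),180)]
O=[f((131,111),90),f((571,107),90),f((553,187),180),f((155,190),180)]
for Q,w,l in((I,.066,.106),(O,.078,.118)):
    for z in (.021,):
        P=np.array([onz('wrist',*q,z,m) for q in Q])[:,:2]
        X=(P[1]-P[0]+P[2]-P[3])/2; Y=(P[0]-P[3]+P[1]-P[2])/2
        print(P.round(4),P.mean(0),np.linalg.norm(X),w,np.linalg.norm(Y),l,np.degrees(np.arctan2(X[1],X[0])),np.degrees(np.arctan2(Y[1],Y[0]))-90)
# knob bar direction & arm dir
a=[onz('wrist',*f(p,180),z,m) for p,z in (((220,415),.0485),((665,265),.0485),((240,560),.087),((500,495),.087),((630,328),.0485))]
for p,q in((0,1),(2,3)):
    d=a[q]-a[p]; print(np.degrees(np.arctan2(d[1],d[0])))
print(np.round(a,4))
```

```text
[[ 0.5642 -0.0977]
 [ 0.6287 -0.0975]
 [ 0.6301 -0.202 ]
 [ 0.564  -0.2018]] [ 0.59674982 -0.14977051] 0.06525803569600125 0.066 0.10429132714126711 0.106 -0.006752332858895069 0.3216480886621582
[[ 0.5573 -0.0906]
 [ 0.6358 -0.0901]
 [ 0.6364 -0.209 ]
 [ 0.5574 -0.2095]] [ 0.59673587 -0.14978195] 0.07871831430976833 0.078 0.11890681354115505 0.118 0.3238224896726086 0.17817595500009986
20.43326910640873
15.887214206988348
[[ 0.5712 -0.2446  0.0485]
 [ 0.6545 -0.2136  0.0485]
 [ 0.5769 -0.2518  0.087 ]
 [ 0.6216 -0.2391  0.087 ]
 [ 0.6486 -0.2265  0.0485]]
```

```bash
python3 -m jog '[[1,0.03,0.43,-0.07,-0.14],[1,0.03,0.43,-0.07,-0.14],[1,0.03,0.43,-0.07,-0.14],[1,0.03,0.43,-0.07,-0.14],[1,0.03,0.43,-0.07,-0.14],[1,0.03,0.43,-0.07,-0.14],[1,0.03,0.43,-0.07,-0.14],[1,0.03,0.43,-0.07,-0.14],[1,0.03,0.43,-0.07,-0.14],[1,0.03,0.43,-0.07,-0.14],[1,0.03,0.43,-0.07,-0.14],[1,0.03,0.43,-0.07,-0.14]]'
python3 - <<'E'
from h import *
import pickle
o=env.observe(); m=env.camera_model('wrist'); pickle.dump(m,open('m2.pkl','wb'))
i=env.get_image('wrist')[:,:,::-1]; cv2.imwrite('pics/w2.png',i)
cv2.imwrite('pics/w2b.png',cv2.resize(i,(800,600),interpolation=cv2.INTER_CUBIC))
print(o['time_s'],o['position'],o['q'])
E
```

```text
time_s: 2.8
position: [0.5272, 0.2796, 0.2156]
tool_rot: [[0.0, -0.137, 0.991], [-0.0, 0.991, 0.137], [-1.0, -0.0, 0.0]]
ft_force: [-0.1, -0.3, -0.5]
grip_width: 0.0856
2.8 [0.52722476 0.27955324 0.21556747] [ 1.65850793e+01  2.77414900e+01  6.94998615e+01 -1.59934954e-02
  8.27454634e+01  8.72894740e+00]
```

View pics/w2b.png

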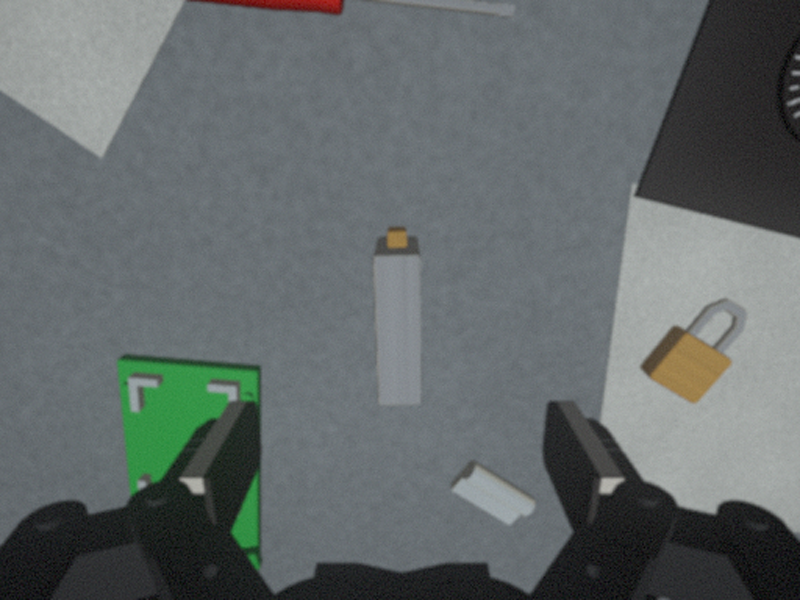

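The lock's top face has corners at (374,255), (420,254), (421,404) and (379,405), with the brass bolt at (397,238). The lock cylinder lies at (493,492).

Run:
```python
from h import *
import pickle
m=pickle.load(open('m2.pkl','rb'))
Q=[(374,255),(420,254),(421,404),(379,405)]
f=lambda p:((p[0]+.5)/1.5625-.5,(p[1]+.5)/1.5625-.5)
for z in(.055,.06):
    P=np.array([onz('wrist',*f(q),z,m) for q in Q])[:,:2]
    X=(P[1]-P[0]+P[2]-P[3])/2; Y=(P[0]-P[3]+P[1]-P[2])/2
    print(z,P.round(4),P.mean(0).round(4),np.linalg.norm(X),np.linalg.norm(Y),np.degrees(np.arctan2(Y[1],Y[0])))
C=P.mean(0)
r=[ray('wrist',*np.mean([f(q) for q in Q],0),m)]
k=70/300
print(tri([ray('wrist',*f((420,254)),m),ray('side',266.8,297.8),ray('scene',341,273.5)]),tri([ray('wrist',*f((379,405)),m),ray('side',263.7,261.9)]))
print('cyl',onz('wrist',*f((493,492)),.017,m),'pad',onz('wrist',*f((688,365)),.02,m), 'green corner',onz('wrist',*f((258,368)),.012,m))
```

```text
0.055 [[0.5087 0.2917]
 [0.5356 0.2961]
 [0.5512 0.1964]
 [0.524  0.1919]] [0.5299 0.244 ] 0.027454792674939745 0.10090478546877635 98.7890477486369
0.06 [[0.5088 0.2929]
 [0.5353 0.2972]
 [0.5506 0.1993]
 [0.5238 0.1948]] [0.5296 0.2461] 0.02697921531613503 0.09915689278088884 98.78904774863689
(array([0.52031649, 0.306882  , 0.0934329 ]), [np.float64(0.012787720741975196), np.float64(0.014008660025715792), np.float64(0.0019927663622749826)]) (array([0.52152154, 0.23549284, 0.12846591]), [np.float64(0.0005102795472409963), np.float64(0.0005102795472411453)])
cyl [0.62442294 0.10399814 0.017     ] pad [0.7402662  0.23395013 0.02      ] green corner [0.43312208 0.18515283 0.012     ]
```

```bash
python3 -m jog '[[-1,0,-0.034,-0.047,-0.016],[-1,0,-0.034,-0.047,-0.016],[-1,0.05,-0.034,-0.047,-0.016],[-1,0.1,-0.034,-0.047,-0.016],[-1,0.12,-0.034,-0.047,-0.016],[-1,0.14,-0.034,-0.047,-0.016],[-1,0.149,-0.034,-0.047,-0.016],[-1,0.149,-0.034,-0.047,-0.016],[-1,0.149,-0.034,-0.047,-0.016],[-1,0.149,-0.034,-0.047,-0.016]]'
python3 - <<'E'
from h import *
o=env.observe()
i=env.get_image('scene')[:,:,::-1];j=env.get_image('side')[:,:,::-1]; k=env.get_image('wrist')[:,:,::-1]
a=[cv2.resize(x,(400,300),interpolation=cv2.INTER_CUBIC) for x in (i[200:320,250:410],j[210:330,180:340])]
b=cv2.resize(k,(400,300)); cv2.imwrite('pics/p1.png',np.vstack([np.hstack(a),np.hstack([b,b*0])]))
print(o['time_s'],o['position'],o['ft_force'])
E
```

```text
time_s: 3.85
position: [0.4856, 0.2409, 0.0675]
tool_rot: [[0.002, -0.154, 0.988], [0.001, 0.988, 0.154], [-1.0, 0.0, 0.002]]
ft_force: [0.2, -0.1, 0.1]
grip_width: -0.0004
3.85 [0.4855974  0.24087165 0.0674687 ] [ 0.23596252 -0.13674418  0.07678303]
```

View pics/p1.png

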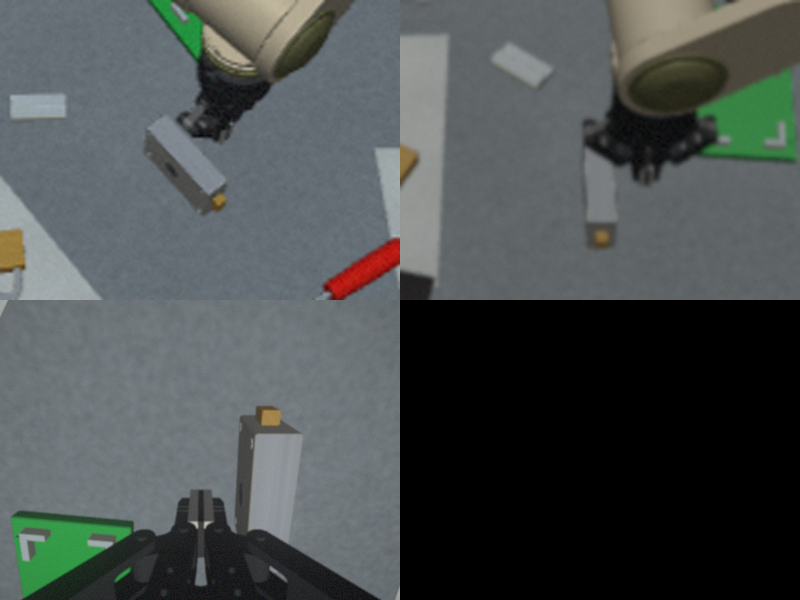

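```bash
python3 -m jog '[[-1,0,0,0.005,0],[-1,0,0,0.009,0],[-1,0,0,0.012,0],[-1,0,0,0.015,0],[-1,0,0,0.018,0],[-1,-0.001,0,0.021,0],[-1,-0.002,0,0.024,0],[-1,-0.002,0,0.024,0]]'
python3 - <<'E'
from h import *
o=env.observe()
i=env.get_image('scene')[:,:,::-1];j=env.get_image('side')[:,:,::-1]; k=env.get_image('wrist')[:,:,::-1]
a=[cv2.resize(x,(400,300),interpolation=cv2.INTER_CUBIC) for x in (i[200:320,250:410],j[210:330,180:340])]
b=cv2.resize(k,(400,300)); cv2.imwrite('pics/p2.png',np.vstack([np.hstack(a),np.hstack([b,b*0])]))
print(o['time_s'],o['position'],o['ft_force'])
E
```

```text
time_s: 4.8
position: [0.509, 0.2446, 0.0685]
tool_rot: [[0.0, -0.154, 0.988], [0.0, 0.988, 0.154], [-1.0, 0.0, 0.0]]
ft_force: [-1.0, -0.7, -0.5]
grip_width: -0.0006
4.8 [0.50899287 0.24459605 0.06845549] [-0.99995542 -0.72267176 -0.45009635]
```

View pics/p2.png

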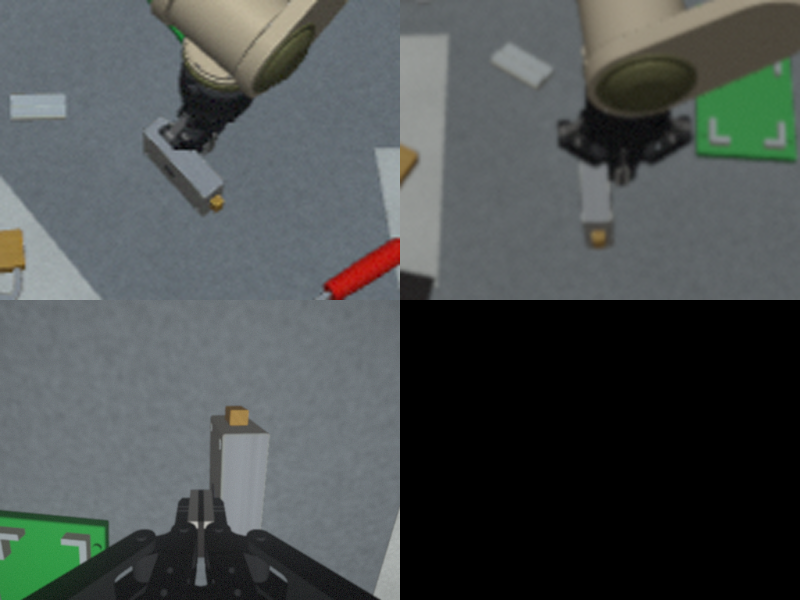

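The case has just begun to lean, with about 1 N of contact. I'll continue the push.

```bash
python3 -m jog '[[-1,-0.001,0,0.003,0],[-1,-0.002,0,0.006,0],[-1,-0.003,0,0.009,0],[-1,-0.003,0,0.009,0]]'
python3 - <<'E'
from h import *
o=env.observe()
i=env.get_image('scene')[:,:,::-1];j=env.get_image('side')[:,:,::-1]; k=env.get_image('wrist')[:,:,::-1]
a=[cv2.resize(x,(400,300),interpolation=cv2.INTER_CUBIC) for x in (i[200:320,250:410],j[210:330,180:340])]
b=cv2.resize(k,(400,300)); cv2.imwrite('pics/p3.png',np.vstack([np.hstack(a),np.hstack([b,b*0])]))
print(o['time_s'],o['position'],o['ft_force'])
E
```

```text
time_s: 5.35
position: [0.5182, 0.246, 0.0715]
tool_rot: [[0.001, -0.154, 0.988], [0.0, 0.988, 0.154], [-1.0, 0.0, 0.001]]
ft_force: [-1.1, 0.1, 1.3]
grip_width: -0.0003
5.35 [0.51818222 0.24600971 0.07151824] [-1.12369936  0.12062552  1.29327872]
```

View pics/p3.png

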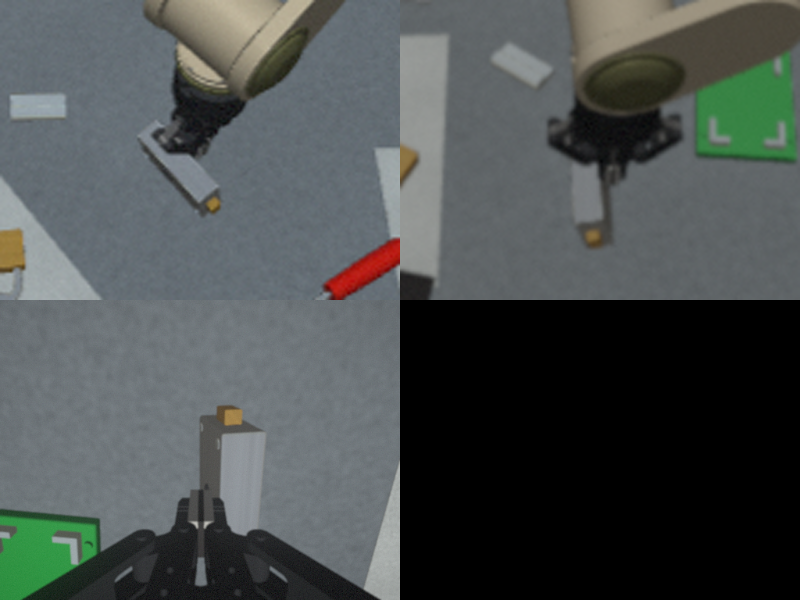

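It's tipping: the side view shows it leaning about 12°.

```bash
python3 -m jog '[[-1,-0.001,0,0.003,0],[-1,-0.002,0,0.006,0],[-1,-0.002,0,0.009,0],[-1,-0.002,0,0.012,0],[-1,-0.002,0,0.014,0],[-1,-0.002,0,0.014,0],[-1,-0.002,0,0.014,0]]'
python3 - <<'E'
from h import *
o=env.observe()
i=env.get_image('scene')[:,:,::-1];j=env.get_image('side')[:,:,::-1]; k=env.get_image('wrist')[:,:,::-1]
a=[cv2.resize(x,(400,300),interpolation=cv2.INTER_CUBIC) for x in (i[200:320,250:410],j[210:330,180:340])]
b=cv2.resize(k,(400,300)); cv2.imwrite('pics/p4.png',np.vstack([np.hstack(a),np.hstack([b,b*0])]))
print(o['time_s'],o['position'],o['ft_force'])
E
```

```text
time_s: 6.2
position: [0.5315, 0.2481, 0.0734]
tool_rot: [[0.0, -0.154, 0.988], [0.0, 0.988, 0.154], [-1.0, 0.0, 0.0]]
ft_force: [0.3, 0.5, 2.6]
grip_width: -0.0
6.2 [0.53145306 0.24809962 0.07341356] [0.31001491 0.52404957 2.55871374]
```

View pics/p4.png

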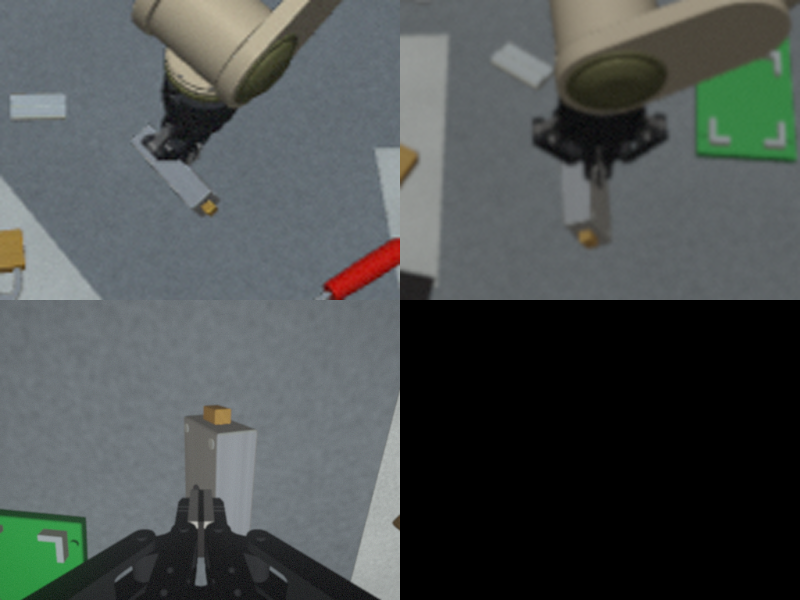

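```bash
python3 -m jog '[[-1,-0.002,0,0.003,0],[-1,-0.004,0,0.006,0],[-1,-0.004,0,0.009,0],[-1,-0.004,0,0.012,0],[-1,-0.004,0,0.012,0],[-1,-0.004,0,0.012,0]]'
python3 - <<'E'
from h import *
o=env.observe()
i=env.get_image('scene')[:,:,::-1];j=env.get_image('side')[:,:,::-1]; k=env.get_image('wrist')[:,:,::-1]
a=[cv2.resize(x,(400,300),interpolation=cv2.INTER_CUBIC) for x in (i[200:320,250:410],j[210:330,180:340])]
b=cv2.resize(k,(400,300)); cv2.imwrite('pics/p5.png',np.vstack([np.hstack(a),np.hstack([b,b*0])]))
print(o['time_s'],o['position'],o['ft_force'])
E
```

```text
time_s: 6.95
position: [0.5432, 0.2499, 0.0772]
tool_rot: [[-0.0, -0.154, 0.988], [-0.0, 0.988, 0.154], [-1.0, 0.0, -0.0]]
ft_force: [-0.4, 0.1, -1.8]
grip_width: -0.0005
6.95 [0.54319282 0.249914   0.07716696] [-0.43713778  0.06536732 -1.82061496]
```

View pics/p5.png

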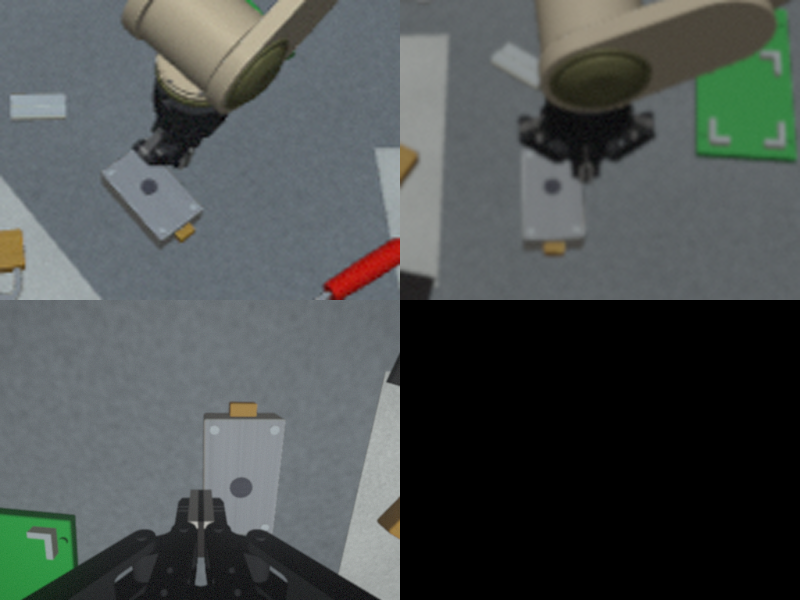

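The case now lies flat. I'll rise, open the gripper and measure it.

```bash
python3 -m jog '[[-1,-0.03,0,0,0],[1,-0.07,0.02,0.02,0],[1,-0.11,0.04,0.035,0],[1,-0.11,0.04,0.035,0],[1,-0.11,0.04,0.035,0],[1,-0.11,0.04,0.035,0],[1,-0.11,0.04,0.035,0]]'
python3 - <<'E'
from h import *
import pickle
o=env.observe(); m=env.camera_model('wrist'); pickle.dump(m,open('m3.pkl','wb'))
i=env.get_image('wrist')[:,:,::-1]; cv2.imwrite('pics/w3.png',i)
cv2.imwrite('pics/w3b.png',cv2.resize(i,(800,600),interpolation=cv2.INTER_CUBIC))
print(o['time_s'],o['position'],o['ft_force'])
E
```

```text
time_s: 7.8
position: [0.571, 0.2942, 0.186]
tool_rot: [[-0.003, -0.154, 0.988], [-0.001, 0.988, 0.154], [-1.0, -0.0, -0.003]]
ft_force: [-0.3, -1.0, -0.3]
grip_width: 0.0847
7.8 [0.57103425 0.29424063 0.18596272] [-0.30581461 -0.96634149 -0.27602854]
```

View pics/w3b.png

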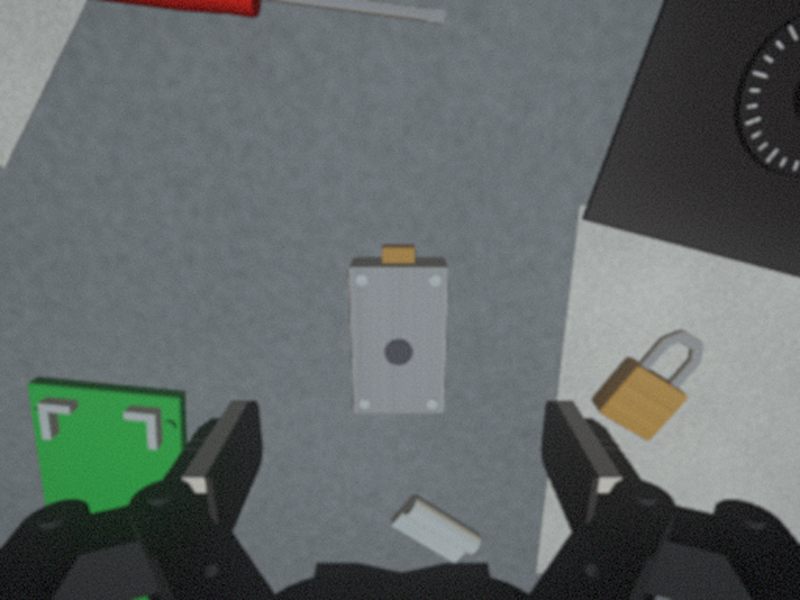

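The case is flat: its top corners are at (349,268), (448,267), (445,412) and (354,412), and the bolt is at (398,254).

Run:
```python
from h import *
import pickle
m=pickle.load(open('m3.pkl','rb'))
Q=[(349,268),(448,267),(445,412),(354,412)]
f=lambda p:((p[0]+.5)/1.5625-.5,(p[1]+.5)/1.5625-.5)
for z in(.028,):
    P=np.array([onz('wrist',*f(q),z,m) for q in Q])[:,:2]
    X=(P[1]-P[0]+P[2]-P[3])/2; Y=(P[0]-P[3]+P[1]-P[2])/2
    C=P.mean(0)
    print(z,P.round(4),C.round(4),np.linalg.norm(X),np.linalg.norm(Y),np.degrees(np.arctan2(X[1],X[0])),np.degrees(np.arctan2(Y[1],Y[0])))
o=env.observe();R=o['tool_rot']
d=R.T@(np.r_[C,.022-.005]-o['position']); print(d)
i=env.get_image('side')
crop(i[:,:,::-1],180,220,150,110,5,'pics/s3.png')
```

```text
0.028 [[0.5383 0.2965]
 [0.5961 0.3062]
 [0.6122 0.2095]
 [0.5532 0.2002]] [0.575  0.2531] 0.05915198788676467 0.0976964495648861 9.225557114579338 99.10688829132435
[ 0.16921494 -0.04122937 -0.00222253]
```

View pics/s3.png

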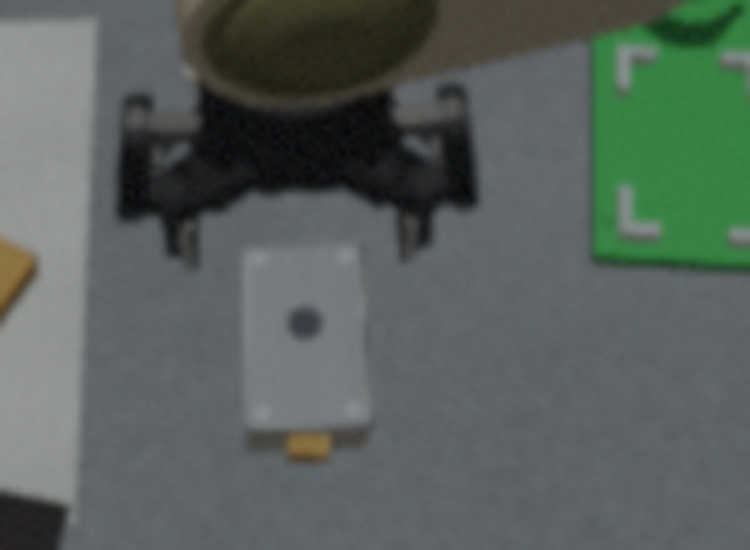

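```bash
python3 - <<'E'
from h import *
Q=[(360,245),(243,247),(247,430),(370,430)]
P=np.array([onz('side',180+(a+.5)/5-.5,220+(b+.5)/5-.5,.028) for a,b in Q])
print(P.round(4),P.mean(0))
E
python3 -m jog '[[1,0.03,-0.03,-0.002,-0.004],[1,0.07,-0.041,-0.002,-0.004],[1,0.11,-0.041,-0.002,-0.004],[1,0.14,-0.041,-0.002,-0.004],[1,0.155,-0.041,-0.002,-0.004],[1,0.162,-0.041,-0.002,-0.004],[1,0.167,-0.041,-0.002,-0.004],[1,0.167,-0.041,-0.002,-0.004],[1,0.167,-0.041,-0.002,-0.004]]'
```

```text
[[0.5521 0.199  0.028 ]
 [0.6112 0.207  0.028 ]
 [0.5952 0.3059 0.028 ]
 [0.5364 0.2992 0.028 ]] [0.57371058 0.25277591 0.028     ]
time_s: 8.8
position: [0.5764, 0.2541, 0.0212]
tool_rot: [[0.001, -0.158, 0.987], [0.0, 0.987, 0.158], [-1.0, 0.0, 0.001]]
ft_force: [0.9, -0.5, 0.5]
grip_width: 0.0852
```

```bash
python3 -m jog '[[1,0.002,0,0,0],[0.2,0.002,0,0,0],[0,0.002,0,0,0],[0,0.002,0,0,0],[0,0.002,0,0,0],[0,0.002,0,0,0]]' 60; python3 -m jog '[[0,-0.03,0,0,0],[0,-0.07,0,0,0],[0,-0.1,0,0,0],[0,-0.1,0,0,0]]'
python3 - <<'E'
from h import *
import pickle
o=env.observe(); m=env.camera_model('wrist'); pickle.dump(m,open('m4.pkl','wb'))
i=env.get_image('wrist')[:,:,::-1]; cv2.imwrite('pics/w4.png',i)
crop(i,180,200,150,110,5,'pics/w4b.png')
print(o['time_s'],o['position'],o['tool_rot'],o['ft_force'],o['grip_width'])
E
```

```text
time_s: 9.4
position: [0.5759, 0.2541, 0.019]
tool_rot: [[0.0, -0.158, 0.987], [0.0, 0.987, 0.158], [-1.0, 0.0, 0.0]]
ft_force: [-2.9, -0.2, 5.1]
grip_width: 0.0586
time_s: 9.8
position: [0.5775, 0.2545, 0.122]
tool_rot: [[0.007, -0.158, 0.987], [0.002, 0.987, 0.158], [-1.0, 0.001, 0.007]]
ft_force: [0.6, 1.0, -5.9]
grip_width: 0.0586
9.8 [0.57749158 0.25445789 0.121996  ] [[ 7.01477708e-03 -1.58435332e-01  9.87344438e-01]
 [ 1.63236272e-03  9.87369229e-01  1.58427713e-01]
 [-9.99974064e-01  5.00369165e-04  7.18479897e-03]] [ 0.64030698  0.98387472 -5.85993132] 0.05864881263234492
```

View pics/w4b.png

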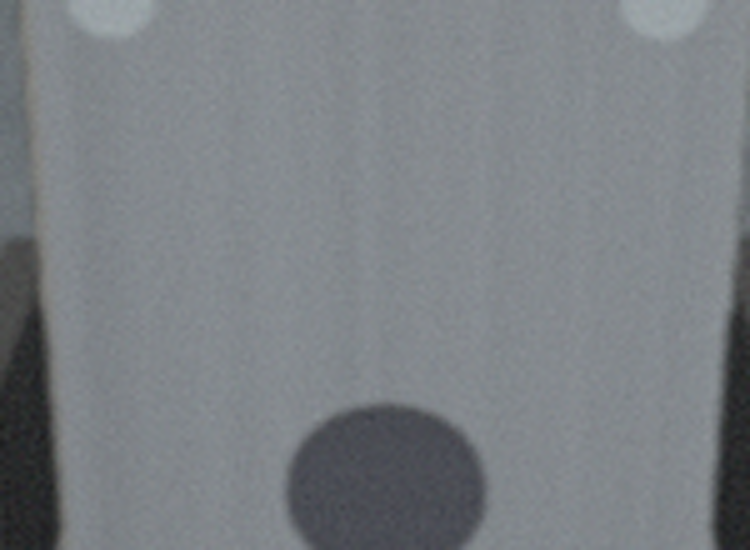

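View pics/w4.png

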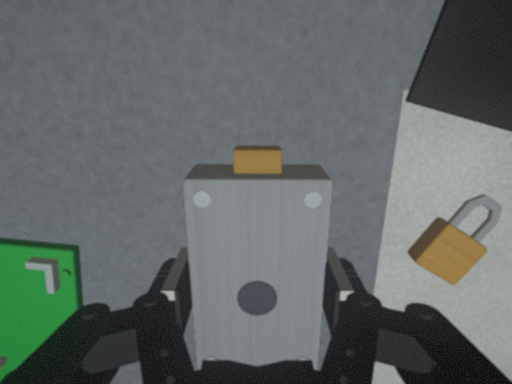

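The case is held square in the fingers. Its top front edge runs from (185,181) to (331,180), and the rear edge is at about row 366.

Run:
```python
from h import *
import pickle
m=pickle.load(open('m4.pkl','rb'))
o=env.observe();R=o['tool_rot'];p=o['position']
for dz in (.009,):
  for q in [(185,181),(331,180),(195,362),(320,362)]:
    w=onz('wrist',*q,p[2]+dz,m); print(q,(R.T@(w-p)).round(4))
# target
N=np.array([.5967,-.1498])
psi=np.radians(90.2)
y=np.array([np.cos(psi),np.sin(psi)])
print(N, p,o['time_s'], R.T@(np.r_[N,.15]-p))
```

```text
(185, 181) [-0.0091  0.0468 -0.0276]
(331, 180) [-0.0089  0.0471  0.0307]
(195, 362) [-0.0091 -0.046  -0.0294]
(320, 362) [-0.0089 -0.0465  0.0322]
[ 0.5967 -0.1498] [0.57625412 0.25415569 0.11903254] 9.85 [-0.03113926 -0.40208941 -0.04372264]
```

```bash
python3 -m jog '[[0,-0.01,-0.05,-0.005,0],[0,-0.01,-0.402,-0.045,0.155],[0,-0.01,-0.402,-0.045,0.155],[0,-0.01,-0.402,-0.045,0.155],[0,-0.01,-0.402,-0.045,0.155],[0,-0.01,-0.402,-0.045,0.155],[0,-0.01,-0.402,-0.045,0.155],[0,-0.01,-0.402,-0.045,0.155],[0,-0.01,-0.402,-0.045,0.155],[0,-0.01,-0.402,-0.045,0.155],[0,-0.01,-0.402,-0.045,0.155],[0,0.02,-0.402,-0.045,0.155],[0,0.05,-0.402,-0.045,0.155],[0,0.063,-0.402,-0.045,0.155],[0,0.063,-0.402,-0.045,0.155],[0,0.063,-0.402,-0.045,0.155]]'
python3 - <<'E'
from h import *
import pickle
o=env.observe(); m=env.camera_model('wrist'); pickle.dump(m,open('m5.pkl','wb'))
i=env.get_image('wrist')[:,:,::-1]; cv2.imwrite('pics/w5.png',i)
cv2.imwrite('pics/w5b.png',cv2.resize(i,(800,600),interpolation=cv2.INTER_CUBIC))
a=env.get_image('scene')[:,:,::-1]; b=env.get_image('side')[:,:,::-1]
cv2.imwrite('pics/s5.png',np.hstack([cv2.resize(a[120:230,180:290],(400,400),interpolation=cv2.INTER_CUBIC),cv2.resize(b[100:210,195:305],(400,400),interpolation=cv2.INTER_CUBIC)]))
print(o['time_s'],o['position'],o['tool_rot'],o['ft_force'],o['grip_width'])
E
```

```text
time_s: 11.45
position: [0.5958, -0.1495, 0.0562]
tool_rot: [[0.001, -0.005, 1.0], [-0.0, 1.0, 0.005], [-1.0, -0.0, 0.001]]
ft_force: [-0.2, 0.4, -4.8]
grip_width: 0.0584
11.45 [ 0.59579763 -0.14951131  0.05620155] [[ 1.09675106e-03 -4.95166689e-03  9.99987139e-01]
 [-4.49503174e-04  9.99987637e-01  4.95216236e-03]
 [-9.99999298e-01 -4.54928682e-04  1.09451171e-03]] [-0.23354667  0.44335872 -4.84045838] 0.05843841999476593
```

View pics/w5b.png

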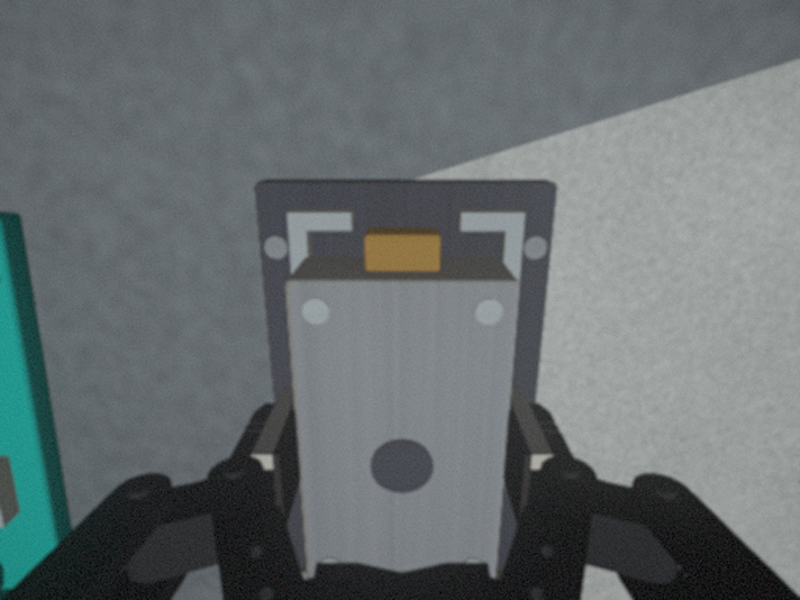

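View pics/s5.png

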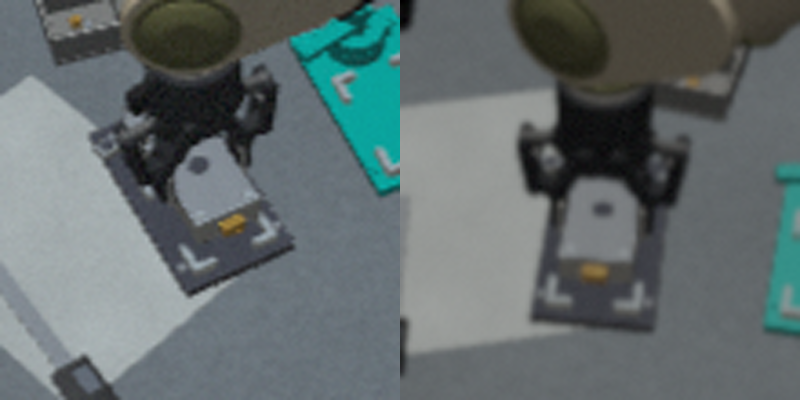

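Run:
```python
from h import *
import pickle
i=cv2.imread('pics/w5.png'); crop(i,170,125,180,70,4.4,'pics/w5c.png')
```

```text
(no output)
```

View pics/w5c.png

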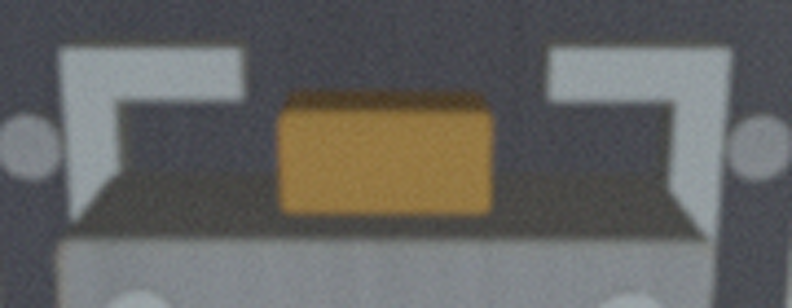

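Run:
```python
from h import *
import pickle
m=pickle.load(open('m5.pkl','rb'))
f=lambda a,b:(170+(a+.5)/4.4-.5,125+(b+.5)/4.4-.5)
for nm,z,Q in [('inner',.021,[(118,100),(672,100)]),('outer',.021,[(60,47),(733,47)]),('ctop',.0652,[(60,240),(710,240)]),('cbot',.0372,[(122,175),(667,172)])]:
    P=[onz('wrist',*f(*q),z,m) for q in Q]; print(nm,np.round(P,4),np.mean(P,0).round(4),np.linalg.norm(P[1]-P[0]))
```

```text
inner [[ 0.5643 -0.0973  0.021 ]
 [ 0.6292 -0.097   0.021 ]] [ 0.5967 -0.0971  0.021 ] 0.06491825764175999
outer [[ 0.5579 -0.0911  0.021 ]
 [ 0.6358 -0.0908  0.021 ]] [ 0.5969 -0.0909  0.021 ] 0.07790690772291882
ctop [[ 0.5669 -0.1015  0.0652]
 [ 0.6243 -0.1012  0.0652]] [ 0.5956 -0.1013  0.0652] 0.05740874007493731
cbot [[ 0.5673 -0.1023  0.0372]
 [ 0.6258 -0.1017  0.0372]] [ 0.5966 -0.102   0.0372] 0.05852290244387239
```

```bash
python3 -m jog '[[0,0.004,0.001,0.0005,0],[0,0.01,0.001,0.0005,0],[0,0.014,0.001,0.0005,0],[0,0.018,0.001,0.0005,0],[0,0.021,0.001,0.0005,0],[0,0.021,0.001,0.0005,0],[0,0.021,0.001,0.0005,0]]'
python3 - <<'E'
from h import *
import pickle
o=env.observe(); m=env.camera_model('wrist'); pickle.dump(m,open('m6.pkl','wb'))
i=env.get_image('wrist')[:,:,::-1]; cv2.imwrite('pics/w6.png',i)
crop(i,150,120,210,120,3.8,'pics/w6b.png')
print(o['time_s'],o['position'],o['ft_force'],o['wrist_torque'],o['grip_width'])
E
```

```text
time_s: 12.3
position: [0.5958, -0.149, 0.0343]
tool_rot: [[0.0, -0.004, 1.0], [-0.0, 1.0, 0.004], [-1.0, -0.0, 0.0]]
ft_force: [0.1, -0.3, -4.7]
grip_width: 0.0586
12.3 [ 0.59575695 -0.14904711  0.03432726] [ 0.05021435 -0.32335436 -4.71147854] [-0.02772422 -0.0021002   0.03606646] 0.058606201339089115
```

View pics/w6b.png

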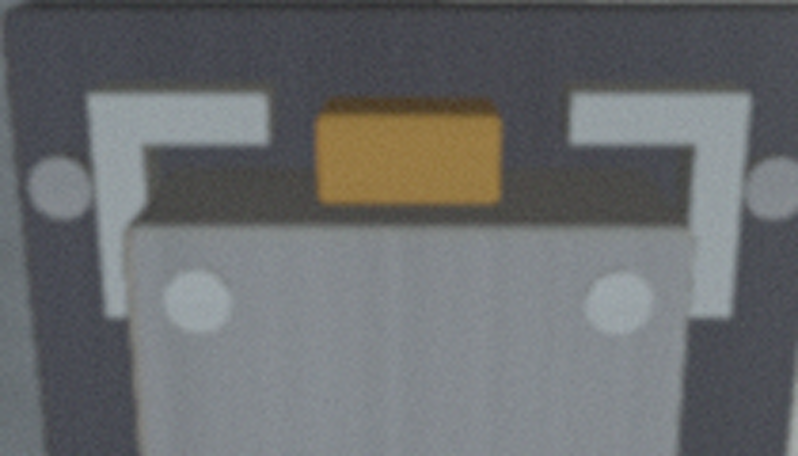

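The case is in the pocket, about 3 mm above the floor and slightly left of centre. I'll shift it +1 mm in tool z, lower and release.

```bash
python3 -m jog '[[0,0,0.0005,0.001,0],[0,0.002,0.0005,0.001,0],[0,0.0035,0.0005,0.001,0],[0,0.0035,0.0005,0.001,0]]'; python3 -m jog '[[0.4,0,0,0,0],[0.6,0,0,0,0],[0.6,0,0,0,0],[0.6,0,0,0,0]]'
python3 - <<'E'
from h import *
o=env.observe()
i=env.get_image('wrist')[:,:,::-1]; cv2.imwrite('pics/w7.png',i)
cv2.imwrite('pics/w7b.png',cv2.resize(i,(800,600),interpolation=cv2.INTER_CUBIC))
print(o['time_s'],o['position'],o['ft_force'],o['wrist_torque'],o['grip_width'])
E
```

```text
time_s: 12.75
position: [0.5967, -0.1485, 0.031]
tool_rot: [[0.0, -0.004, 1.0], [-0.0, 1.0, 0.004], [-1.0, -0.0, 0.0]]
ft_force: [0.2, 0.5, -2.6]
grip_width: 0.0584
time_s: 13.15
position: [0.597, -0.1487, 0.0312]
tool_rot: [[0.001, -0.004, 1.0], [-0.0, 1.0, 0.004], [-1.0, -0.0, 0.001]]
ft_force: [0.1, -0.5, -0.1]
grip_width: 0.0684
13.15 [ 0.5969889  -0.14865968  0.03120996] [ 0.14388252 -0.46924344 -0.07855448] [-0.05644155  0.01810717 -0.00138687] 0.06839346709345838
```

View pics/w7b.png

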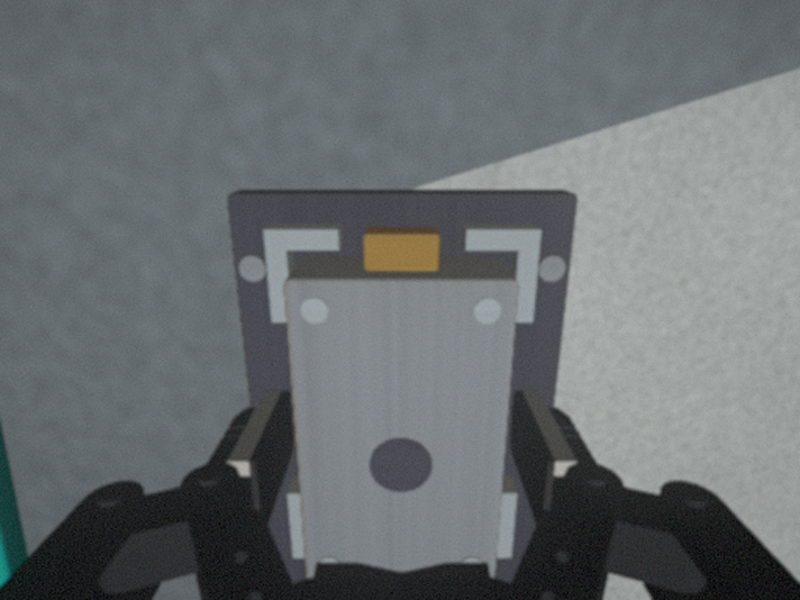

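```bash
python3 -m jog '[[0.6,-0.03,0,0,0],[0.8,-0.07,0,0,0],[0.6,-0.12,0,0,0],[0.3,-0.15,0,0,0],[0,-0.15,0,0,0],[0,-0.15,0,0,0]]'
python3 - <<'E'
from h import *
import pickle
o=env.observe(); m=env.camera_model('wrist'); pickle.dump(m,open('m8.pkl','wb'))
i=env.get_image('wrist')[:,:,::-1]; cv2.imwrite('pics/w8.png',i)
crop(i,180,110,170,170,3.5,'pics/w8b.png')
a=env.get_image('scene')[:,:,::-1]
crop(a,190,130,90,80,7,'pics/s8.png')
print(o['time_s'],o['position'],o['q'])
E
```

```text
time_s: 13.8
position: [0.5966, -0.1484, 0.1809]
tool_rot: [[0.001, -0.004, 1.0], [-0.0, 1.0, 0.004], [-1.0, -0.0, 0.001]]
ft_force: [-0.0, 0.0, -0.5]
grip_width: 0.0428
13.8 [ 0.59658977 -0.1484405   0.18092947] [-2.49904453e+01  3.10910140e+01  6.94813241e+01 -8.81198935e-04
  7.93941125e+01 -2.52205963e+01]
```

View pics/w8b.png

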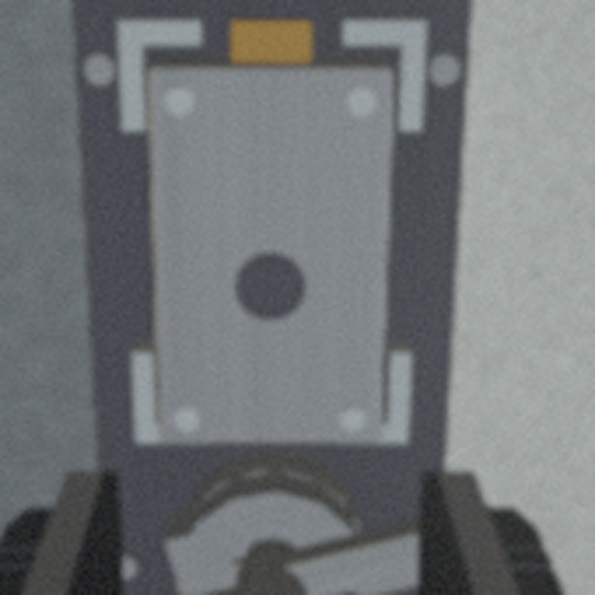

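View pics/s8.png

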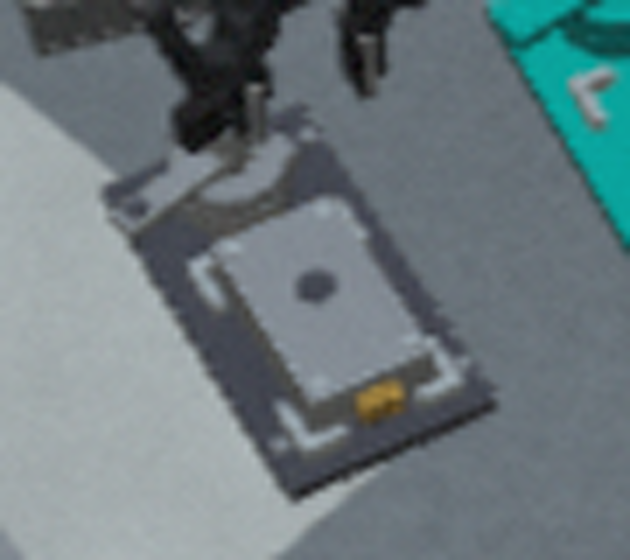

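Run:
```python
from h import *
import pickle
m=pickle.load(open('m8.pkl','rb'))
f=lambda a,b:(180+(a+.5)/3.5-.5,110+(b+.5)/3.5-.5)
Q=[(148,69),(395,68),(387,443),(157,443)]
for z in (.04,.045):
    P=np.array([onz('wrist',*f(*q),z,m) for q in Q]);X=(P[1]-P[0]+P[2]-P[3])/2; Y=(P[0]-P[3]+P[1]-P[2])/2
    print(z,P.round(4)[:,:2],P.mean(0).round(4),np.linalg.norm(X),np.linalg.norm(Y),np.degrees(np.arctan2(Y[1],Y[0])))
print(np.round([onz('wrist',*f(*q),.021,m) for q in [(117,21),(428,21),(410,443),(135,443)]],4))
o=env.observe();R=o['tool_rot']
print(R.T@(np.array([.597,-.2418,.07])-o['position']))
```

```text
0.04 [[ 0.5671 -0.1007]
 [ 0.6259 -0.1002]
 [ 0.6277 -0.1991]
 [ 0.5663 -0.1993]] [ 0.5968 -0.1498  0.04  ] 0.06012484380000148 0.09877011624234797 90.31157216087477
0.045 [[ 0.5676 -0.1   ]
 [ 0.6254 -0.0996]
 [ 0.6271 -0.1966]
 [ 0.5669 -0.1968]] [ 0.5968 -0.1483  0.045 ] 0.05900742707272267 0.09693447937297663 90.31157216087477
[[ 0.5576 -0.0912  0.021 ]
 [ 0.6359 -0.0909  0.021 ]
 [ 0.6365 -0.2085  0.021 ]
 [ 0.5579 -0.2088  0.021 ]]
[ 0.10926018 -0.09365812  0.00073079]
```

The case is level at (0.5968,-0.1498), which matches the nest centre. Next I'll go over the knob.

```bash
python3 -m jog '[[0,0,-0.0935,0.0005,0.15],[0,0,-0.0935,0.0005,0.3],[0,0,-0.0935,0.0005,0.45],[0,0,-0.0935,0.0005,0.6],[0,0,-0.0935,0.0005,0.75],[0,0,-0.0935,0.0005,0.9],[0,0,-0.0935,0.0005,1.05],[0,0,-0.0935,0.0005,1.2],[0,0.02,-0.0935,0.0005,1.309],[0,0.03,-0.0935,0.0005,1.309],[0,0.03,-0.0935,0.0005,1.309]]'
python3 - <<'E'
from h import *
import pickle
o=env.observe(); m=env.camera_model('wrist'); pickle.dump(m,open('m9.pkl','wb'))
i=env.get_image('wrist')[:,:,::-1]; cv2.imwrite('pics/w9.png',i)
cv2.imwrite('pics/w9b.png',cv2.resize(i,(800,600),interpolation=cv2.INTER_CUBIC))
print(o['time_s'],o['position'],o['q'],o['grip_width'])
for p in [(.597,-.2418,.087)]: print(proj('wrist',p,m)*1.5625)
E
```

```text
time_s: 15.0
position: [0.5967, -0.2415, 0.1481]
tool_rot: [[-0.005, 0.964, 0.265], [0.003, 0.265, -0.964], [-1.0, -0.004, -0.004]]
ft_force: [-0.1, -0.2, -0.4]
grip_width: 0.0431
15.0 [ 0.59669463 -0.24150931  0.14810689] [-3.25520478e+01  3.56622301e+01  6.65496542e+01 -1.95114011e-03
  7.80948633e+01  4.20530670e+01] 0.04308540313416155
[402.00263977 343.86985451]
```

View pics/w9b.png

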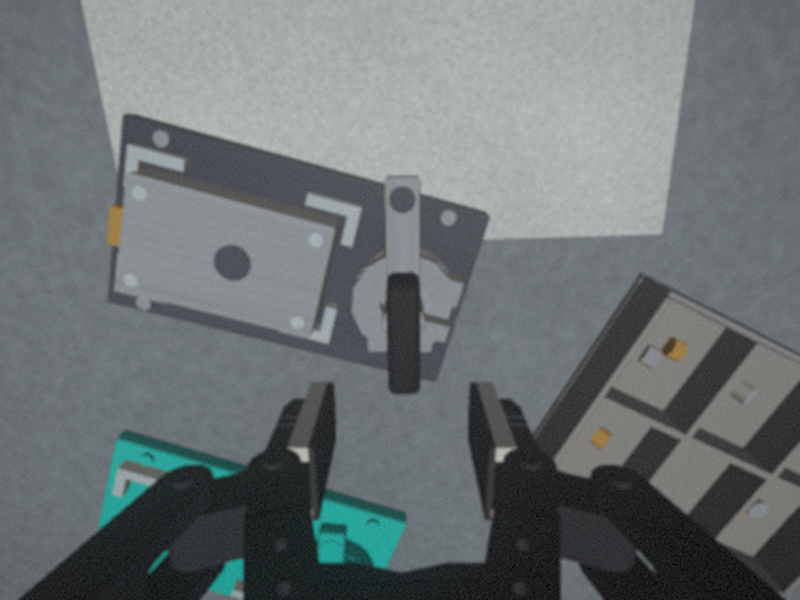

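The knob sits midway between the fingers at (403,341), against a predicted (402,344), and the bar is aligned with them. I'll descend and pinch.

```bash
python3 -m jog '[[0,0.03,0,0,0],[0,0.055,0,0,0],[0,0.07,0,0,0],[0,0.078,0,0,0],[0,0.078,0,0,0],[-0.6,0.078,0,0,0],[-0.9,0.078,0,0,0],[-0.9,0.078,0,0,0],[-0.9,0.078,0,0,0],[-0.9,0.078,0,0,0]]' 90
```

```text
time_s: 16.05
position: [0.598, -0.2418, 0.0745]
tool_rot: [[0.002, 0.965, 0.263], [-0.001, 0.263, -0.965], [-1.0, 0.002, 0.001]]
ft_force: [-2.0, 1.8, 4.9]
grip_width: 0.0137
```

```bash
python3 -m jog '[[-0.9,-0.003,0,0,0],[-0.9,-0.006,0,0,0],[-0.9,-0.009,0,0,0],[-0.9,-0.012,0,0,0],[-0.9,-0.014,0,0,0],[-0.9,-0.014,0,0,0],[-0.9,-0.014,0,0,0]]'
python3 - <<'E'
from h import *
o=env.observe()
a=env.get_image('wrist')[:,:,::-1];cv2.imwrite('pics/w10.png',a)
print(o['time_s'],o['position'],o['ft_force'],o['wrist_torque'],o['grip_width'])
E
```

```text
time_s: 16.75
position: [0.5976, -0.2418, 0.0867]
tool_rot: [[0.0, 0.965, 0.263], [0.0, 0.263, -0.965], [-1.0, 0.0, -0.0]]
ft_force: [4.9, 2.0, -11.2]
grip_width: 0.0133
16.75 [ 0.59762729 -0.24179309  0.08665215] [  4.89412824   1.97018111 -11.20861397] [ 0.2333172  -0.78953815  0.02033525] 0.013316446900692551
```

View pics/w10.png

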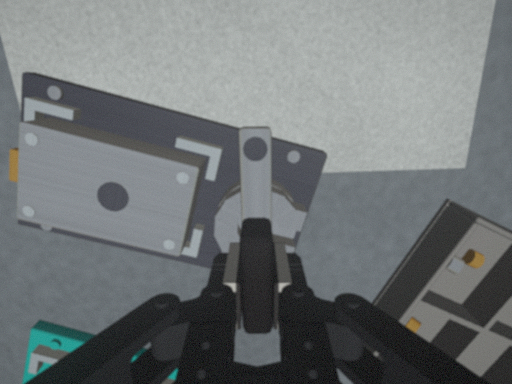

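```bash
python3 -m jog '[[-0.9,-0.0015,0.0005,0,0],[-0.9,-0.0022,0.0005,0,0],[-0.9,-0.0022,0.0005,0,0],[-0.9,-0.0022,0.0005,0,0]]'
```

```text
time_s: 17.2
position: [0.5978, -0.2418, 0.0889]
tool_rot: [[-0.001, 0.965, 0.263], [0.0, 0.263, -0.965], [-1.0, -0.001, -0.001]]
ft_force: [2.5, 2.1, -11.2]
grip_width: 0.0136
```

```bash
python3 -m jog '[[-0.9,0,0,0,-0.07],[-0.9,0,0,0,-0.15],[-0.9,0,0,0,-0.22],[-0.9,0,0,0,-0.3],[-0.9,0,0,0,-0.3],[-0.9,0,0,0,-0.3]]'
python3 - <<'E'
from h import *
o=env.observe()
a=env.get_image('wrist')[:,:,::-1];cv2.imwrite('pics/w11.png',a)
print(o['time_s'],o['position'],o['ft_force'],o['wrist_torque'],o['grip_width'])
E
```

```text
time_s: 17.8
position: [0.5978, -0.2417, 0.0888]
tool_rot: [[-0.001, 0.845, 0.534], [0.0, 0.534, -0.845], [-1.0, -0.0, -0.001]]
ft_force: [2.0, 2.5, -11.6]
grip_width: 0.0133
17.8 [ 0.59779024 -0.2417132   0.08884415] [  2.0003523    2.52696813 -11.5954686 ] [ 0.33983681 -0.25689765  0.01987292] 0.013278901417244877
```

View pics/w11.png

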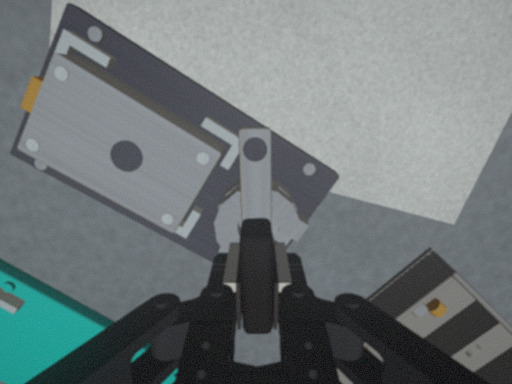

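The knob turns freely with the gripper. I'll swing it the remaining 1.009 rad.

```bash
python3 -m jog '[[-0.9,0,0,0,-0.1],[-0.9,0,0,0,-0.2],[-0.9,0,0,0,-0.3],[-0.9,0,0,0,-0.4],[-0.9,0,0,0,-0.5],[-0.9,0,0,0,-0.6],[-0.9,0,0,0,-0.7],[-0.9,0,0,0,-0.8],[-0.9,0,0,0,-0.9],[-0.9,0,0,0,-1.009],[-0.9,0,0,0,-1.009],[-0.9,0,0,0,-1.009]]'
python3 - <<'E'
from h import *
o=env.observe()
a=env.get_image('wrist')[:,:,::-1];cv2.imwrite('pics/w12.png',a)
print(o['time_s'],o['position'],o['tool_rot'][:,1],o['ft_force'],o['wrist_torque'],o['grip_width'])
E
```

```text
time_s: 19.05
position: [0.5975, -0.2415, 0.0887]
tool_rot: [[-0.002, -0.0, 1.0], [0.001, 1.0, 0.0], [-1.0, 0.001, -0.002]]
ft_force: [-1.7, 3.6, -11.4]
grip_width: 0.0136
19.05 [ 0.59754813 -0.241528    0.08874934] [-4.35890058e-04  9.99999471e-01  9.31304151e-04] [ -1.67347121   3.57259489 -11.40269587] [0.58555767 0.22638114 0.0532113 ] 0.013602466784047876
```

View pics/w12.png

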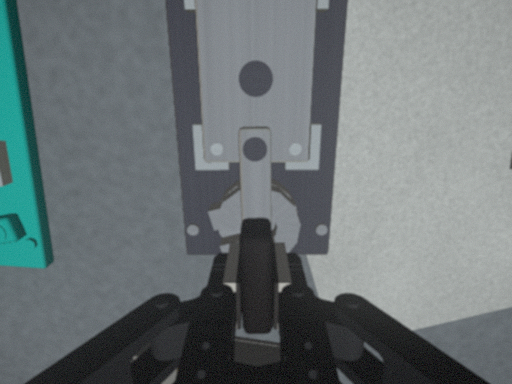

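The arm lies along the nest's y over the end of the case. I'll ease it into the notch mouth, then let go.

```bash
python3 -m jog '[[-0.9,0.002,0,0,0],[-0.9,0.004,0,0,0],[-0.9,0.005,0,0,0],[-0.9,0.005,0,0,0]]'; python3 -m jog '[[-0.6,0,0,0,0],[-0.4,0,0,0,0],[-0.2,0,0,0,0],[0,0,0,0,0],[0,0,0,0,0]]'
python3 - <<'E'
from h import *
o=env.observe()
a=env.get_image('wrist')[:,:,::-1];cv2.imwrite('pics/w13.png',a)
print(o['time_s'],o['position'],o['tool_rot'][:,1],o['ft_force'],o['wrist_torque'],o['grip_width'])
E
```

```text
time_s: 19.5
position: [0.5976, -0.2416, 0.0836]
tool_rot: [[-0.001, -0.003, 1.0], [0.001, 1.0, 0.003], [-1.0, 0.001, -0.001]]
ft_force: [-2.6, 4.7, -10.5]
grip_width: 0.0136
time_s: 20.0
position: [0.5986, -0.2425, 0.085]
tool_rot: [[0.002, -0.004, 1.0], [-0.002, 1.0, 0.004], [-1.0, -0.002, 0.002]]
ft_force: [0.2, 1.0, 0.4]
grip_width: 0.0428
20.0 [ 0.59860044 -0.24247171  0.0850127 ] [-0.00366662  0.99999196 -0.00162563] [0.15762555 0.96272966 0.38878112] [-5.54270379e-02 -1.76522786e-05 -2.59312220e-03] 0.042807069288957764
```

View pics/w13.png

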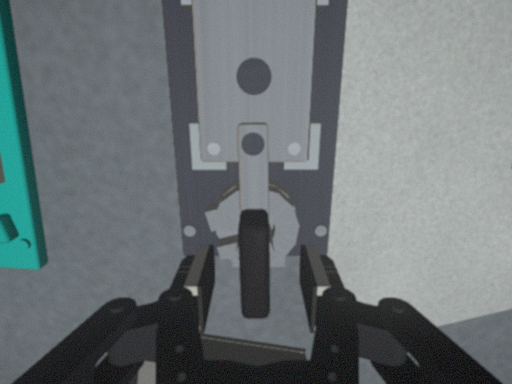

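```bash
python3 -m jog '[[0.2,-0.03,0,0,0],[0.2,-0.07,0,0,0],[0.2,-0.1,0.04,0,0],[0.2,-0.12,0.08,0,0],[0.2,-0.12,0.09,0,0],[0.2,-0.12,0.09,0,0],[0.2,-0.12,0.09,0,0]]'
python3 - <<'E'
from h import *
import pickle
o=env.observe(); m=env.camera_model('wrist'); pickle.dump(m,open('m14.pkl','wb'))
a=env.get_image('wrist')[:,:,::-1];cv2.imwrite('pics/w14.png',a)
crop(a,170,100,180,170,3.5,'pics/w14b.png')
s=env.get_image('scene')[:,:,::-1];d=env.get_image('side')[:,:,::-1]
cv2.imwrite('pics/sc14.png',s);cv2.imwrite('pics/sd14.png',d)
cv2.imwrite('pics/s14.png',np.hstack([cv2.resize(s[130:210,190:270],(400,400),interpolation=cv2.INTER_CUBIC),cv2.resize(d[115:195,210:290],(400,400),interpolation=cv2.INTER_CUBIC)]))
print(o['time_s'],o['position'],o['ft_force'])
E
```

```text
time_s: 20.75
position: [0.5975, -0.1526, 0.2032]
tool_rot: [[-0.001, -0.004, 1.0], [0.0, 1.0, 0.004], [-1.0, 0.0, -0.001]]
ft_force: [0.1, 0.2, 0.6]
grip_width: 0.0514
20.75 [ 0.59752525 -0.15259938  0.20318022] [0.12814484 0.21666112 0.61751243]
```

View pics/w14b.png

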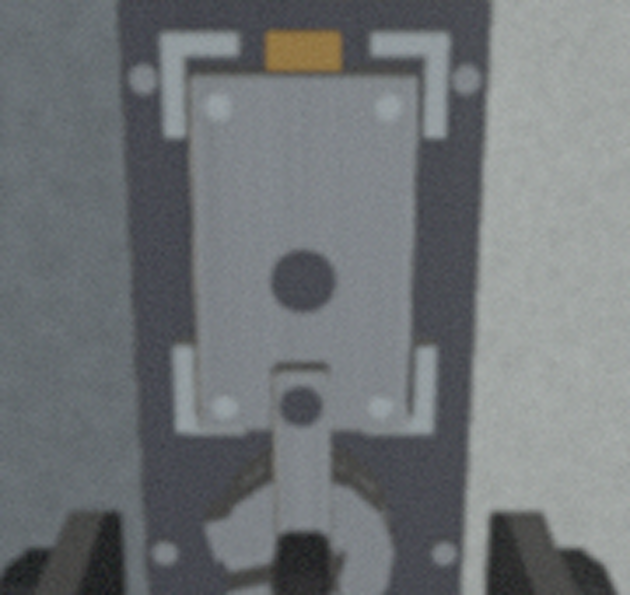

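View pics/s14.png

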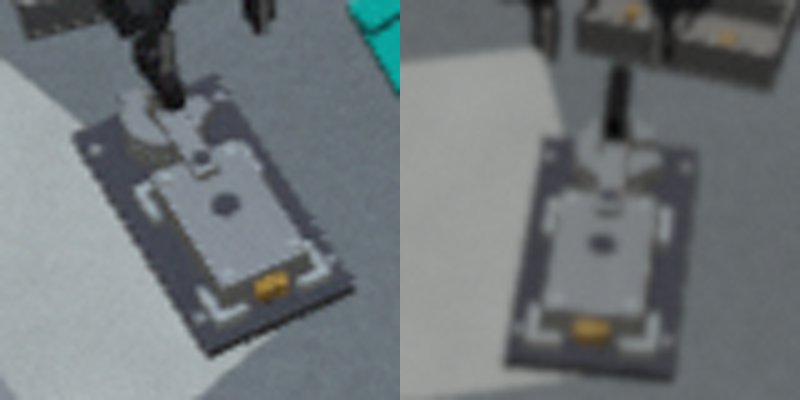

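Run:
```python
from h import *
import pickle
m=pickle.load(open('m14.pkl','rb'))
f=lambda a,b:(170+(a+.5)/3.5-.5,100+(b+.5)/3.5-.5)
for z in(.05,.06):
    print(z,[onz('wrist',*f(*q),z,m).round(4) for q in [(275,372),(329,371),(301,406),(301,533)]])
# dark disc on arm: triangulate wrist + scene + side
ws=ray('wrist',*f(301,406),m)
sc=ray('scene',190+(203+.5)/5-.5,130+(158+.5)/5-.5); sd=ray('side',210+(211+.5)/5-.5,115+(184+.5)/5-.5)
print(tri([ws,sc]),tri([ws,sd]))
# same for case dark disc (z should be .040)
wc=ray('wrist',*f(303,281),m);c2=ray('scene',190+(225.5)/5-.5,130+(205.5)/5-.5);c3=ray('side',210+(203)/5-.5,115+(244.5)/5-.5)
print(tri([wc,c2]),tri([wc,c3]))
```

```text
0.05 [array([ 0.589 , -0.1777,  0.05  ]), array([ 0.6035, -0.1774,  0.05  ]), array([ 0.596 , -0.1876,  0.05  ]), array([ 0.5961, -0.2266,  0.05  ])]
0.06 [array([ 0.5893, -0.1739,  0.06  ]), array([ 0.6033, -0.1736,  0.06  ]), array([ 0.596 , -0.1834,  0.06  ]), array([ 0.5961, -0.2211,  0.06  ])]
(array([ 0.59529095, -0.18461127,  0.05538454]), [np.float64(0.0010147928611297053), np.float64(0.0010147928611296804)]) (array([ 0.59465173, -0.18034383,  0.06810862]), [np.float64(0.0014560118197971801), np.float64(0.0014560118197973068)])
(array([ 0.59596156, -0.15390776,  0.04281921]), [np.float64(0.0005567213087988731), np.float64(0.0005567213087987459)]) (array([ 0.59583655, -0.15450524,  0.04225809]), [np.float64(0.0005809031005278775), np.float64(0.0005809031005278384)])
```

The wrist view is consistent with the clamp being down. To be sure of the knob's height I'll clear the arm out of the fixed cameras' view.

```bash
python3 -m jog '[[0.2,-0.05,0,0,0],[0.2,-0.08,-0.03,-0.04,0],[0.2,-0.08,-0.25,-0.2,0],[0.2,-0.08,-0.25,-0.2,0],[0.2,-0.08,-0.25,-0.2,0],[0.2,-0.08,-0.25,-0.2,0],[0.2,-0.08,-0.25,-0.2,0],[0.2,-0.08,-0.25,-0.2,0],[0.2,-0.08,-0.25,-0.2,0],[0.2,-0.08,-0.25,-0.2,0]]'
python3 - <<'E'
from h import *
s=env.get_image('scene')[:,:,::-1];d=env.get_image('side')[:,:,::-1]
cv2.imwrite('pics/sc15.png',s);cv2.imwrite('pics/sd15.png',d)
cv2.imwrite('pics/s15.png',np.hstack([cv2.resize(s[130:200,195:265],(400,400),interpolation=cv2.INTER_CUBIC),cv2.resize(d[120:190,215:285],(400,400),interpolation=cv2.INTER_CUBIC)]))
k=400/70
for n,o,x in(('scene',(195,130),0),('side',(215,120),400)):
  for pull in (.0015,.0125):
    for dy in(-.025,.025):
      p=proj(n,(.5965,-.2418+dy,.087+pull)); print(n,pull,dy,((p-o+.5)*k-.5+[x,0]).round(0))
    p=proj(n,(.5965,-.1778,.0485+pull)); print('tip',((p-o+.5)*k-.5+[x,0]).round(0))
E
```

```text
time_s: 21.9
position: [0.3982, -0.4033, 0.2835]
tool_rot: [[-0.0, -0.002, 1.0], [0.001, 1.0, 0.002], [-1.0, 0.001, -0.0]]
ft_force: [-0.3, -0.7, -0.7]
grip_width: 0.0517
scene 0.0015 -0.025 [128.  39.]
scene 0.0015 0.025 [169. 101.]
tip [206. 196.]
scene 0.0125 -0.025 [127.  26.]
scene 0.0125 0.025 [167.  88.]
tip [205. 183.]
side 0.0015 -0.025 [624.  44.]
side 0.0015 0.025 [614. 107.]
tip [606. 209.]
side 0.0125 -0.025 [624.  29.]
side 0.0125 0.025 [615.  91.]
tip [606. 195.]
```

View pics/s15.png

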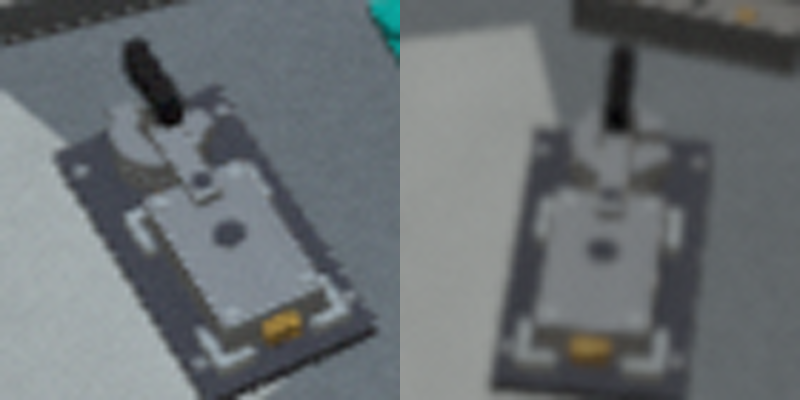

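View pics/sc15.png

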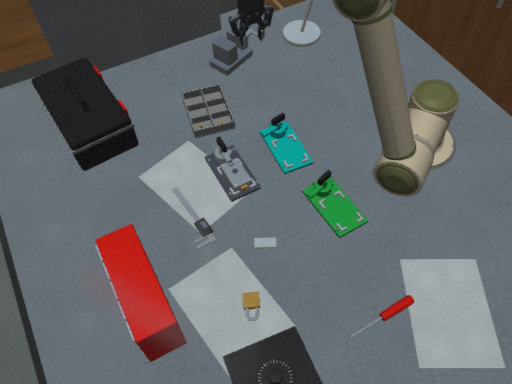

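In both fixed views the knob's rear top edge is at (130,40) and (624,45). The predictions for the down position are (128,39) and (624,44), and for the raised position (127,26) and (624,29), so it is down in the notch. The bystanders are where they were, so I'm handing in.

```bash
python3 -c "
from rig import env
print(env.observe()['time_s']); print(env.close_job())"
```

```text
22.0
the job is handed in; nothing more can be done
None
```

The job is done and handed in at 22.0 s of the 67 s allowed. The lock case lies in the nest and the clamp is snapped down over it. I tipped the case over with the closed fingers, gripped it over its width, and set it in the nest. Then I pulled the knob up about 14 mm, turned it 75° counter-clockwise, and let it snap down.

**Last checks**
- **Case:** it is level and centred, measured at (0.5968, -0.1498) against a nest centre of (0.5967, -0.1498).
- **Knob:** both fixed cameras put it where the down position predicts, to within about a pixel of the image. It is clearly not riding raised on the crown.
- **Swing arm:** it lies over the end of the case along the nest's length.
- **Bystanders:** in the last overall picture everything else is where it was at the start, judged by eye. The robot was clear of everything at hand-in.

**One check disagreed:** locating the disc on the arm's end with the wrist camera plus a fixed camera gave 55 mm (scene) and 68 mm (side), where about 50 mm was expected. The disc was hardly visible in the side picture, so I relied on the knob and arm-tip positions instead.

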